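# Set the bench dispenser to 7 and give it a test stroke

## Robot

A 6-joint arm with a two-finger parallel gripper is mounted at the origin on the work surface. World frame = base frame: x ahead of the robot, y to its left, z up, the work surface at z = 0. Lengths are in m, angles in rad, forces in N, time in s.
With the tool pointing down it reaches from about 0.325 to 0.925 m from the base axis. Payload 3.1 kg.
Tool frame: the origin (TCP) lies midway between the tips of the shut fingers; the grasp point (between the pads) lies manip.pinch_z behind it (manip.pinch_z is the distance from the TCP to the grasp point, in m); z points along the fingers, y is the direction in which the jaws open and shut (so a half turn about z gives the same grasp; the last joint's range is limited). The gripper opens to 85 mm and grips with 20 to 120 N. Pads are 22 mm wide; open, the fingers measure 114 mm over their backs; the gripper's body (76 mm by 85 mm) begins 54 mm behind the grasp point. The pads swing forward as they close: fully open they stand 13 mm farther back than shut.
Start: joints at [1.019, 0.217, 1.613, -0, 1.311, -0.112], TCP at [0.266, 0.566, 0.231] pointing down, gripper open.
Joint ranges: [-2.75, 2.75], [-0.78, 2.1], [0.31, 2.55], [-1.13, 4.27], [0.13, 2.63], [-2.58, 2.58]. Speed limits (rad/s): [2.79, 2.79, 3.14, 3.14, 3.14, 3.14].

## Interface

Orientations are given as a unit quaternion [w, x, y, z].
In Python, from workcell import manip gives the robot as it stands.
- The arm moves only by the tool carry_out, never from a script. Its argument "targets" is a list of rows, each an object with "travel": the shift along the world's x, y, z in mm, a list of three; "twist": the turn about the world's z in degrees. A call has 1 to 20 rows; each row shifts and turns the commanded pose from where the row before left it; what a row does not reach is not made up. A row lasts 1/12 s, in which the tool goes at most 41.7 mm and 7.16 degrees, less where a joint would pass 70% of its speed; a pose out of reach is approached as far as the arm can. A call is refused whole if a number of a shift passes 41.7 or a number of a turn 7.16, either way. A call with a gripper value outside its range is refused whole. "claw" is the finger opening in mm, from 0 to 85.4, set as the call begins (left out, the last holds). The fingers move at their own pace and stop on an object; "newtons" is the grip in N (left out, the last holds). Time passes only in rows, so rows that do not move let the fingers close. It gives the time, the measured TCP pose, the force and the opening at its end, in the units of the state.
- manip.get_state(): the state, without advancing time (a new reading comes with each control period).
- manip.camera(name): name is "scene" or "top" or "wrist"; returns a dict with "pixels" (384x512x3 uint8, red, green, blue), "range_z" (384x512 float32, m along the optical axis (not along the pixel's ray), 0 where there is no reading), "camera_matrix" (3x3 intrinsics, pixels), "position" and "rotation" of the camera in the world; the wrist camera has in their place "hand_eye" (4x4, takes a point from camera to tool coordinates, whose origin is the TCP and whose axes are the flange's). Camera axes: x right, y up, looking along -z (the intrinsics and any distortion apply to the point x, -y, -z); pixel columns grow to the right and rows downward; lengths in m; the calibration is good to about 2 mm. A picture is of the moment at which its call begins: read the wrist's pose just before it.
- manip.sign_off(): hands the job in, once; it reports no verdict.
The state is a dict: "clock": time; "joint_positions": joint angles; "joint_vel": joint speeds; "effort": joint torques, N m; "ee_pos": TCP position; "ee_rot": TCP orientation; "force": force on the tool from outside, world axes, zero at the start; "wrist_torque": the same for the moment, N m; "width": opening from 0.0 (shut) to 1.0 (fully open).
Only numpy, scipy, OpenCV 4.12 (cv2) and the standard library are available. Lean on these libraries where they do the work, as an engineer would, in place of code of your own. Each camera call takes 0.05 s, during which the arm holds its last target. There are 200 camera calls.

## Task

Turn the scale sleeve of the bench dispenser until it clicks in at 7 under the pointer, and let go of it. Only then press the plunger button on top all the way down, for a test stroke, and let it come back up. The sleeve must stay at 7, and the beaker, bottle and tube rack must be left standing where they are.

Things in the scene. Friction and masses are not known exactly. Their poses are not given: they have to be found in the camera images.
- dispenser: Fixed bench dispenser: white base 210 x 150 x 12 mm, column, head (grey casing, glass barrel, bent spout) whose axis leans 30 deg from vertical. Origin: centre of the underside, on the bench; z up. The head's top leans to its -x (roughly away from the robot), spout at +x (near the robot). Head axis, up and out: (-0.5, 0, 0.866) in this frame, through the sleeve's lower edge at (-0.060, 0, 0.215).
- sleeve_grip (a point): Point on the head axis at the height to grip the scale sleeve across its diameter, fingers along the axis. z = head axis outward; x, y turn with the sleeve. Heights from the sleeve's lower edge: white conical skirt 84 mm across, narrowing to 56 mm at 13 mm; fluted grey grip, a cylinder 54 mm across, from 13 to 52 mm; this point at 37 mm. Keep fingertips off the skirt. Nothing stands above.
- sleeve (a joint): Angle of the scale sleeve, rad: 0.4189 (24 deg, one click) per scale value, so 0 at value 0, 2.932 at 7. Grows counter-clockwise looking down on the button (positive about the head axis). Sprung clicks at every value 0 to 10, stops just beyond 0 and 10; released between two values it drops into the nearer. Takes about 0.2 N m. Starts at about 1 to 4.
- zero_mark (a point): The 0 of the scale, on the skirt, 35 mm off the axis; turns with the sleeve. Scale: black ticks 24 deg apart on the white skirt. 0 is a pair of long lines, 5 and 10 single long lines, the others short. Looking down on the button, the values rise clockwise round the skirt from 0; the wide blank lies between 10 and 0. The value set is the tick at the pointer.
- pointer (a point): Outer end of the fixed pointer, a small black fin beside the skirt's edge on the dispenser's +y side (level with the head axis's foot, neither its higher nor its lower side), 56 mm from the head axis, level with the skirt's lower edge. It does not turn.
- plunger_top (a point): Centre of the flat top of the plunger button: a steel disc 26 mm in diameter standing 18 mm proud of the grip's top, on the head axis (z = outward along the head axis). At rest it is 70 mm above the sleeve's lower edge, 33 mm above sleeve_grip.
- plunger (a joint): Travel of the plunger button in m, 0 up, 0.012 fully pressed, in along the head axis. Sprung: about 4 N to start, 8 N at the bottom; it comes up again by itself.
- beaker: Bystander: small glass beaker, 60 mm across, 65 mm high, standing loose on the dispenser's base plate under the spout. Origin: centre of its underside.
- bottle: Bystander: amber bottle with black cap, 74 mm in diameter, 150 mm high, standing loose on the bench beside the dispenser, left or right. Origin: centre of its underside.
- rack: Bystander: white tube rack 90 x 110 mm, 72 mm high with its capped tubes, standing loose on the bench on the dispenser's other side. Origin: centre of its underside.

How it is judged:
By the outcome, as a careful person would: the job done as asked, in the order asked, and still so for the second after the job is handed in, with the robot touching nothing.
It also fails if it takes over 51 s, if anything falls off the work surface, if the arm or the gripper's body presses on something with over 40 N, if the wrist force passes 120 N, or if a joint passes its speed limit or range.

## Working session

There is one attempt and no reset: what is moved stays moved. The work goes in short steps, Python scripts to look and compute and a tool call to move; the robot and the scene stay as the last step left them, time stands still between calls to the robot, and variables do not carry over. Pictures are saved under pics/ and viewed, on a budget of 10 in all, crops included, one or two more only if the job needs it, and the job is handed in when it is done.

Besides the shell and the picture viewer there is one more tool, called after "Call:" as name([rows], argument=value, ...), one row to a line, values as JSON. carry_out: Moves the arm, as the interface text tells. Its arguments: {"type":"object","properties":{"targets":{"type":"array"},"claw":{"type":"number"},"newtons":{"type":"number"}},"required":["targets"]}

```bash
mkdir -p pics; cat > h.py <<'E'
import numpy as np, cv2
from workcell import manip
from scipy.spatial.transform import Rotation as R
def q2R(q): return R.from_quat([q[1],q[2],q[3],q[0]]).as_matrix()
def snap(name):
    s=manip.get_state(); c=manip.camera(name); c['s']=s
    if name=='wrist':
        T=np.eye(4); T[:3,:3]=q2R(s['ee_rot']); T[:3,3]=s['ee_pos']
        M=T@np.array(c['hand_eye']); c['P']=M[:3,3]; c['Rm']=M[:3,:3]
    else:
        c['P']=np.array(c['position']); r=np.array(c['rotation']); c['Rm']=r if r.shape==(3,3) else q2R(r)
    return c
def cloud(c):
    K=np.array(c['camera_matrix']); z=c['range_z']; v,u=np.mgrid[:z.shape[0],:z.shape[1]]
    p=np.stack([(u-K[0,2])/K[0,0]*z,-(v-K[1,2])/K[1,1]*z,-z],-1)
    return p@c['Rm'].T+c['P']
def proj(c,X):
    K=np.array(c['camera_matrix']); p=(np.atleast_2d(X)-c['P'])@c['Rm']
    return np.stack([K[0,2]+K[0,0]*p[:,0]/-p[:,2],K[1,2]+K[1,1]*p[:,1]/p[:,2]],-1)
def save(c,f): cv2.imwrite('pics/'+f,cv2.cvtColor(c['pixels'],cv2.COLOR_RGB2BGR))
E
python3 - <<'E'
from h import *
s=manip.get_state(); print({k:np.round(v,3) for k,v in s.items()}, manip.pinch_z)
for n in ['scene','top']:
    c=snap(n); save(c,n+'0.png'); print(n,[k for k in c],np.round(c['P'],3),np.round(c['Rm'],2).tolist(),np.array(c['camera_matrix']).round(1).tolist())
    np.savez(n+'0.npz',cl=cloud(c),px=c['pixels'])
E
```

```text
{'clock': np.float64(0.0), 'joint_positions': array([ 1.019,  0.218,  1.615,  0.   ,  1.311, -0.112]), 'joint_vel': array([ 0.003, -0.002,  0.001,  0.003, -0.   , -0.001]), 'effort': array([-1.0000e-03, -3.9685e+01, -3.0385e+01, -0.0000e+00,  1.0000e-02,
       -0.0000e+00]), 'ee_pos': array([0.266, 0.565, 0.23 ]), 'ee_rot': array([-0.   ,  0.218,  0.976, -0.001]), 'force': array([0.151, 0.07 , 0.048]), 'wrist_torque': array([-0.026,  0.006,  0.018]), 'width': np.float64(1.0)} 0.0187
scene ['pixels', 'range_z', 'camera_matrix', 'position', 'rotation', 's', 'P', 'Rm'] [0.918 0.474 1.081] [[-0.78, -0.53, 0.31], [0.62, -0.68, 0.4], [0.0, 0.51, 0.86]] [[418.7, 0.0, 251.0], [0.0, 418.7, 181.8], [0.0, 0.0, 1.0]]
top ['pixels', 'range_z', 'camera_matrix', 'position', 'rotation', 's', 'P', 'Rm'] [0.425 0.065 1.143] [[-0.01, 0.99, -0.16], [-1.0, -0.02, -0.01], [-0.01, 0.16, 0.99]] [[389.5, 0.0, 261.1], [0.0, 389.5, 191.2], [0.0, 0.0, 1.0]]
```

View pics/scene0.png

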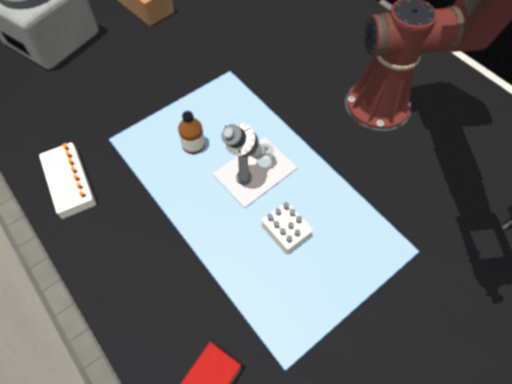

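View pics/top0.png

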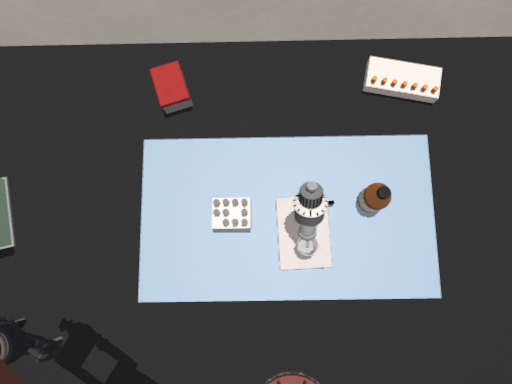

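Scene and top views: the dispenser is at about (305,230) in the top view, head leaning to +x world (image up). The pointer is at (330,203), the rack to the left at (232,213), the bottle to the right at (375,198). I'll measure the pose from the base plate and check it against the button's location.

```bash
cat > pose.py <<'E'
from h import *
d=np.load('top0.npz'); cl,px=d['cl'],d['px'].astype(int)
reg=np.zeros(px.shape[:2],bool); reg[170:280,265:345]=1
blue=px[...,2]-px[...,0]>40
m=reg&(abs(cl[...,2]-0.012)<0.008)&(px.min(-1)>120)&~blue
n,l,st,_=cv2.connectedComponentsWithStats(m.astype(np.uint8)); k=1+st[1:,4].argmax()
P=cl[l==k][:,:2]; r=cv2.minAreaRect((P*1000).astype(np.float32)); print('base',r,(l==k).sum(), np.median(cl[l==k][:,2]))
bl=reg.copy(); 
# highest surface = button
hm=reg&(cl[...,2]>0.2); print('max z',np.sort(cl[hm][:,2])[-5:], cl[hm][np.argsort(cl[hm][:,2])[-40:]].mean(0))
for nme,sl in (('bottle',(slice(175,220),slice(350,400))),('rack',(slice(190,235),slice(205,255)))):
    q=cl[sl].reshape(-1,3); q=q[q[:,2]>0.04]; print(nme,q.min(0),q.max(0))
E
python3 pose.py
```

```text
base ((492.123291015625, -48.75926971435547), (217.1747283935547, 161.834228515625), 1.522202968597412) 2476 0.012250922704404976
max z [1.1427475 1.1427475 1.1427475 1.1427475 1.1427475] [0.48775446 0.01851938 0.77633672]
bottle [ 0.42457172 -0.27957266  0.04008202] [0.6170845  0.06495235 1.1427475 ]
rack [0.42457172 0.06495235 0.04067285] [0.59212646 0.21275303 1.1427475 ]
```

```bash
python3 - <<'E'
from h import *
c=snap('wrist'); print(np.round(c['hand_eye'],3).tolist(), np.array(c['camera_matrix']).round(0).tolist(), c.get('distortion'))
psi=np.deg2rad(181.5); D=np.array([[np.cos(psi),-np.sin(psi),0],[np.sin(psi),np.cos(psi),0],[0,0,1]]); o=np.array([.492,-.0488,0])
F=lambda p:o+D@np.array(p)
t=snap('top')
for n,p in dict(edge=(-.06,0,.215),grip=(-.0785,0,.247),btn=(-.095,0,.2756),ptr=(-.06,.056,.215)).items(): print(n,F(p).round(4),proj(t,F(p)).round(1))
cl=cloud(t)
for nme,sl in (('bottle',(slice(175,220),slice(350,400))),('rack',(slice(190,235),slice(205,255)))):
    q=cl[sl].reshape(-1,3); q=q[(q[:,2]>0.04)&(q[:,2]<.3)]; print(nme,q.min(0).round(3),q.max(0).round(3))
E
```

```text
[[0.0, 0.948, 0.318, 0.083], [1.0, -0.0, -0.001, -0.0], [-0.001, 0.318, -0.948, -0.142], [0.0, 0.0, 0.0, 1.0]] [[269.0, 0.0, 254.0], [0.0, 269.0, 186.0], [0.0, 0.0, 1.0]] None
edge [ 0.552  -0.0472  0.215 ] [[310.7 201.6]]
grip [ 0.5705 -0.0467  0.247 ] [[311.8 191.8]]
btn [ 0.587  -0.0463  0.2756] [[312.9 182.6]]
ptr [ 0.5534 -0.1032  0.215 ] [[334.  200.6]]
bottle [ 0.545 -0.279  0.04 ] [ 0.617 -0.208  0.155]
rack [0.502 0.104 0.04 ] [0.592 0.213 0.077]
```

Call:
carry_out([
  {"travel": [0,0,40],"twist": 5},
  {"travel": [0,0,40],"twist": 5},
  {"travel": [0,0,40],"twist": 5},
  {"travel": [8,-30,30],"twist": 5},
  {"travel": [10,-35,10],"twist": 5},
  {"travel": [10,-35,0],"twist": 1.7},
  {"travel": [10,-35,0],"twist": 0},
  {"travel": [10,-35,0],"twist": 0},
  {"travel": [10,-35,0],"twist": 0},
  {"travel": [10,-35,0],"twist": 0},
  {"travel": [10,-35,0],"twist": 0},
  {"travel": [10,-35,0],"twist": 0},
  {"travel": [10,-35,0],"twist": 0},
  {"travel": [10,-35,0],"twist": 0},
  {"travel": [10,-35,0],"twist": 0},
  {"travel": [10,-35,0],"twist": 0},
  {"travel": [10,-35,0],"twist": 0},
  {"travel": [10,-35,0],"twist": 0},
  {"travel": [10,-30,0],"twist": 0},
  {"travel": [10,-27,0],"twist": 0},
], claw=85)

```text
clock: 1.87
ee_pos: [0.4338, -0.0125, 0.3902]
ee_rot: [0.0, -0.012, 1.0, -0.0]
force: [1.1, 0.5, -0.4]
width: 0.992
```

Call:
carry_out([
  {"travel": [35,-15,0],"twist": 0},
  {"travel": [30,-15,-10],"twist": 0},
  {"travel": [0,0,0],"twist": 0},
  {"travel": [0,0,0],"twist": 0},
])

```text
clock: 2.2
ee_pos: [0.4988, -0.0411, 0.378]
ee_rot: [-0.002, -0.012, 1.0, 0.001]
force: [-0.6, -0.7, 0.5]
width: 0.993
```

```bash
cat > look.py <<'E'
from h import *
import sys
psi=np.deg2rad(181.5); D=np.array([[np.cos(psi),-np.sin(psi),0],[np.sin(psi),np.cos(psi),0],[0,0,1]]); o=np.array([.492,-.0488,0])
F=lambda p:o+D@np.array(p)
if __name__=='__main__':
    c=snap('wrist'); s=c['s']; print(s['clock'],np.round(s['ee_pos'],4),np.round(s['ee_rot'],3),np.round(s['joint_positions'],2))
    for n,p in dict(edge=(-.06,0,.215),grip=(-.0785,0,.247),btn=(-.095,0,.2756),ptr=(-.06,.056,.215)).items(): print(n,proj(c,F(p)).round(1))
    save(c,sys.argv[1]); np.savez('w.npz',cl=cloud(c),**{k:c[k] for k in ('P','Rm','camera_matrix','pixels')})
E
python3 look.py w1.png
```

```text
2.2 [ 0.4988 -0.0411  0.378 ] [-0.002 -0.012  1.     0.001] [-0.22 -0.13  1.71  0.    1.57 -1.82]
edge [[247.7 212.2]]
grip [[247.2 238.4]]
btn [[246.8 265.6]]
ptr [[202.4 212.3]]
```

View pics/w1.png

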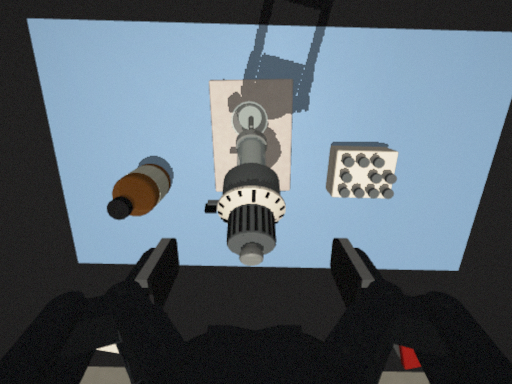

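The wrist view shows the head at (251,210), the button at (251,256), the pointer tip at (206,208) and the skirt from 217 to 285. My projections come out about 4 px left and a few px low, so I'll refine from a crop and read the scale.

```bash
python3 - <<'E'
import cv2
i=cv2.imread('pics/w1.png')[165:275,190:310]; cv2.imwrite('pics/w1c.png',cv2.resize(i,None,fx=5.4,fy=5.4,interpolation=cv2.INTER_CUBIC))
E
```

```text
(no output)
```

View pics/w1c.png

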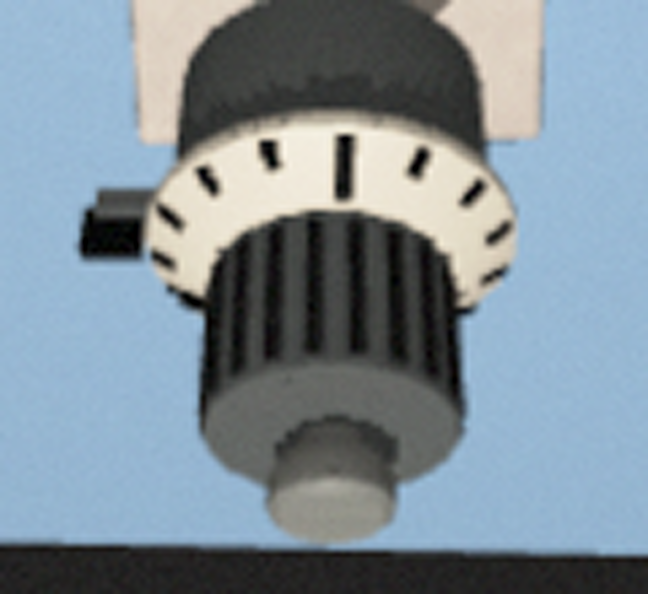

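```bash
python3 - <<'E'
from look import *
w=np.load('w.npz'); c={k:w[k] for k in w}; K=c['camera_matrix']
def ray(u,v,z):
    d=c['Rm']@np.array([(u-K[0,2])/K[0,0],-(v-K[1,2])/K[1,1],-1]); return c['P']+d*(z-c['P'][2])/d[2]
px=lambda a,b:(190+a/5.4,165+b/5.4)
b=ray(*px(332,506),.2756); p=ray(*px(84,235),.215)
print('btn',b,'ptr',p,'pred',F((-.095,0,.2756)),F((-.06,.056,.215)))
for nm,(u,v) in dict(btn=(251,259),gripface=(251,238)).items(): print(nm,w['cl'][v,u])
# base plate colour edges through far view: recompute with button+ptr
for off in ([0,0,0],b-F((-.095,0,.2756))):
  for s in (1,2):
    out=[]
    for k in range(s,s+5):
        a=np.pi/2-(k-s)*np.deg2rad(24); u=np.array([.866,0,.5]); yv=np.array([0,1,0]); ax=np.array([-.5,0,.866])
        X=np.array([-.06,0,.215])+ax*.0065+.035*(np.cos(a)*u+np.sin(a)*yv)
        q=proj(c,F(X)+off)[0]; out.append(((q-[190,165])*5.4).round(0).tolist())
    print(s,out)
E
```

```text
btn [ 0.57837684 -0.04150127  0.2756    ] ptr [ 0.54821457 -0.0991447   0.215     ] pred [ 0.58696745 -0.04631319  0.2756    ] [ 0.55344535 -0.10321019  0.215     ]
btn [ 0.5766426  -0.04201883  0.27878616]
gripface [ 0.55828118 -0.04250534  0.26762641]
1 [[156.0, 279.0], [164.0, 241.0], [199.0, 208.0], [256.0, 186.0], [326.0, 181.0]]
2 [[156.0, 279.0], [164.0, 241.0], [199.0, 208.0], [256.0, 186.0], [326.0, 181.0]]
1 [[177.0, 244.0], [185.0, 205.0], [221.0, 170.0], [280.0, 148.0], [350.0, 143.0]]
2 [[177.0, 244.0], [185.0, 205.0], [221.0, 170.0], [280.0, 148.0], [350.0, 143.0]]
```

The tick spacing matches, with the single long line (5) four clicks clockwise of the pointer, so the set value is 1. It needs +6 clicks, or 144°. The tool stays vertical, so I'll ratchet: grip across the dispenser's y, twist from −32° to +32°, release and repeat.

Call:
carry_out([
  {"travel": [34,0,0],"twist": -6.4},
  {"travel": [33,-1,0],"twist": -6.4},
  {"travel": [0,0,-20],"twist": -6.4},
  {"travel": [0,0,-30],"twist": -6.4},
  {"travel": [0,0,-30],"twist": -6.4},
  {"travel": [0,0,-30],"twist": 0},
  {"travel": [0,0,-20],"twist": 0},
  {"travel": [0,0,-20],"twist": 0},
  {"travel": [0,0,0],"twist": 0},
  {"travel": [0,0,0],"twist": 0},
])

```text
clock: 3.08
ee_pos: [0.5645, -0.0404, 0.2302]
ee_rot: [-0.001, 0.263, 0.965, -0.0]
force: [-0.2, -0.1, 0.3]
width: 0.993
```

```bash
python3 look.py w2.png; python3 -c "
import cv2;i=cv2.imread('pics/w2.png');cv2.imwrite('pics/w2c.png',cv2.resize(i[150:384,110:410],None,fx=2.5,fy=2.5,interpolation=cv2.INTER_CUBIC))"
```

```text
3.0833 [ 0.5645 -0.0404  0.2302] [-0.001  0.263  0.965 -0.   ] [-0.2   0.09  1.75  0.    1.29 -1.24]
edge [[235.6 219.3]]
grip [[250.2 270.4]]
btn [[268.3 333.6]]
ptr [[166.7 258.9]]
```

View pics/w2c.png

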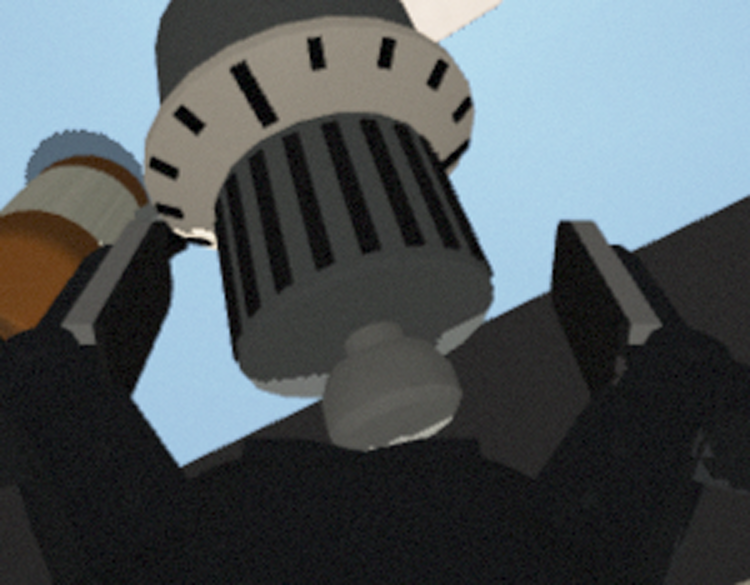

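Pads at (130,225) and (590,225) in the crop straddle the fluted grip, clear of the skirt and button. Closing now.

Call:
carry_out([
  {"travel": [0,0,0],"twist": 0},
  {"travel": [0,0,0],"twist": 0},
  {"travel": [0,0,0],"twist": 0},
  {"travel": [0,0,0],"twist": 0},
  {"travel": [0,0,0],"twist": 0},
  {"travel": [0,0,0],"twist": 0},
  {"travel": [0,0,0],"twist": 0},
  {"travel": [0,0,0],"twist": 0},
], claw=40, newtons=40)

```text
clock: 3.8
ee_pos: [0.5661, -0.0437, 0.2345]
ee_rot: [0.001, 0.262, 0.965, -0.003]
force: [-4.9, -2.3, 8.7]
width: 0.668
```

Call:
carry_out([
  {"travel": [0,0,0],"twist": 4},
  {"travel": [0,0,0],"twist": 4},
  {"travel": [0,0,0],"twist": 4},
  {"travel": [0,0,0],"twist": 4},
  {"travel": [0,0,0],"twist": 4},
  {"travel": [0,0,0],"twist": 4},
  {"travel": [0,0,0],"twist": 4},
  {"travel": [0,0,0],"twist": 4},
  {"travel": [0,0,0],"twist": 4},
  {"travel": [0,0,0],"twist": 4},
  {"travel": [0,0,0],"twist": 4},
  {"travel": [0,0,0],"twist": 4},
  {"travel": [0,0,0],"twist": 4},
  {"travel": [0,0,0],"twist": 4},
  {"travel": [0,0,0],"twist": 4},
  {"travel": [0,0,0],"twist": 4},
  {"travel": [0,0,0],"twist": 0},
  {"travel": [0,0,0],"twist": 0},
])

```text
clock: 5.3
ee_pos: [0.5666, -0.0412, 0.2352]
ee_rot: [0.002, -0.283, 0.959, 0.002]
force: [-1.4, -4.4, 11.6]
width: 0.622
```

Call:
carry_out([
  {"travel": [0,0,0],"twist": 0},
  {"travel": [0,0,0],"twist": 0},
  {"travel": [0,0,0],"twist": 0},
  {"travel": [0,0,0],"twist": 0},
  {"travel": [0,0,0],"twist": 0},
  {"travel": [0,0,0],"twist": -6.4},
  {"travel": [0,0,0],"twist": -6.4},
  {"travel": [0,0,0],"twist": -6.4},
  {"travel": [0,0,0],"twist": -6.4},
  {"travel": [0,0,0],"twist": -6.4},
  {"travel": [0,0,0],"twist": -6.4},
  {"travel": [0,0,0],"twist": -6.4},
  {"travel": [0,0,0],"twist": -6.4},
  {"travel": [0,0,0],"twist": -6.4},
  {"travel": [0,0,0],"twist": -6.4},
  {"travel": [0,0,0],"twist": 0},
], claw=85)

```text
clock: 6.63
ee_pos: [0.5656, -0.0412, 0.2298]
ee_rot: [-0.0, 0.264, 0.965, -0.0]
force: [0.0, 0.5, 0.3]
width: 0.993
```

```bash
python3 look.py w3.png; python3 -c "
import cv2;i=cv2.imread('pics/w3.png');cv2.imwrite('pics/w3c.png',cv2.resize(i[140:300,110:330],None,fx=3.5,fy=3.5,interpolation=cv2.INTER_CUBIC))"
```

```text
6.6333 [ 0.5656 -0.0412  0.2298] [-0.     0.264  0.965 -0.   ] [-0.2   0.1   1.75 -0.    1.29 -1.23]
edge [[235.7 217.8]]
grip [[250.4 268.9]]
btn [[268.7 332.2]]
ptr [[166.5 257.8]]
```

View pics/w3c.png

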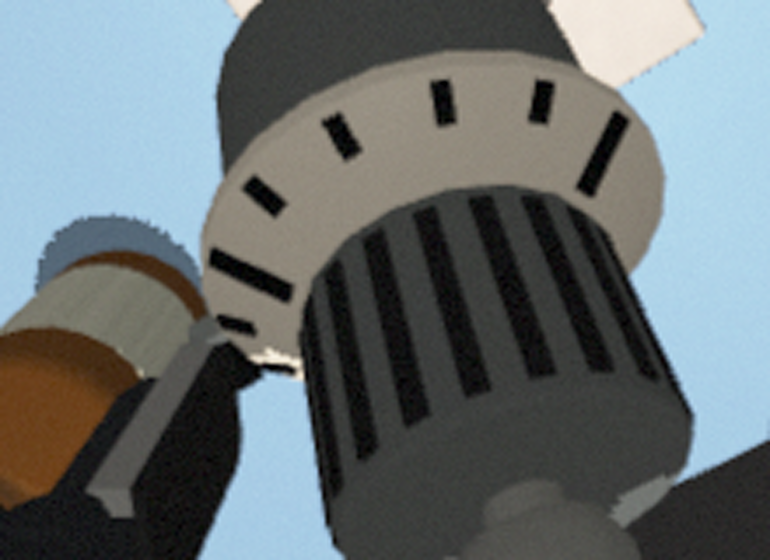

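Comparing tick positions with the same pose before the stroke: 6 now sits at (186,196), where 4 was. So it advanced 2 clicks and the value is 3. I'll repeat the stroke.

Call:
carry_out([
  {"travel": [0,0,0],"twist": 0},
  {"travel": [0,0,0],"twist": 0},
  {"travel": [0,0,0],"twist": 0},
  {"travel": [0,0,0],"twist": 0},
  {"travel": [0,0,0],"twist": 0},
  {"travel": [0,0,0],"twist": 0},
  {"travel": [0,0,0],"twist": 5},
  {"travel": [0,0,0],"twist": 5},
  {"travel": [0,0,0],"twist": 5},
  {"travel": [0,0,0],"twist": 5},
  {"travel": [0,0,0],"twist": 5},
  {"travel": [0,0,0],"twist": 5},
  {"travel": [0,0,0],"twist": 5},
  {"travel": [0,0,0],"twist": 5},
  {"travel": [0,0,0],"twist": 5},
  {"travel": [0,0,0],"twist": 5},
  {"travel": [0,0,0],"twist": 5},
  {"travel": [0,0,0],"twist": 5},
  {"travel": [0,0,0],"twist": 4},
  {"travel": [0,0,0],"twist": 0},
], claw=40, newtons=40)

```text
clock: 8.35
ee_pos: [0.5645, -0.0412, 0.2324]
ee_rot: [-0.001, -0.282, 0.959, 0.005]
force: [0.4, -10.0, 10.5]
width: 0.628
```

Call:
carry_out([
  {"travel": [0,0,0],"twist": 0},
  {"travel": [0,0,0],"twist": 0},
  {"travel": [0,0,0],"twist": 0},
  {"travel": [0,0,0],"twist": 0},
  {"travel": [0,0,0],"twist": 0},
  {"travel": [0,0,0],"twist": -6.4},
  {"travel": [0,0,0],"twist": -6.4},
  {"travel": [0,0,0],"twist": -6.4},
  {"travel": [0,0,0],"twist": -6.4},
  {"travel": [0,0,0],"twist": -6.4},
  {"travel": [0,0,0],"twist": -6.4},
  {"travel": [0,0,0],"twist": -6.4},
  {"travel": [0,0,0],"twist": -6.4},
  {"travel": [0,0,0],"twist": -6.4},
  {"travel": [0,0,0],"twist": -6.4},
  {"travel": [0,0,0],"twist": 0},
], claw=85)

```text
clock: 9.68
ee_pos: [0.5656, -0.041, 0.2298]
ee_rot: [-0.0, 0.263, 0.965, -0.0]
force: [-0.4, 1.3, 0.6]
width: 0.993
```

```bash
python3 look.py w4.png; python3 -c "
import cv2;i=cv2.imread('pics/w4.png');cv2.imwrite('pics/w4c.png',cv2.resize(i[140:300,110:330],None,fx=3.5,fy=3.5,interpolation=cv2.INTER_CUBIC))"
```

```text
9.6833 [ 0.5656 -0.041   0.2298] [-0.     0.263  0.965 -0.   ] [-0.2   0.1   1.75 -0.    1.29 -1.23]
edge [[235.5 217.8]]
grip [[250.2 269. ]]
btn [[268.4 332.3]]
ptr [[166.3 257.8]]
```

View pics/w4c.png

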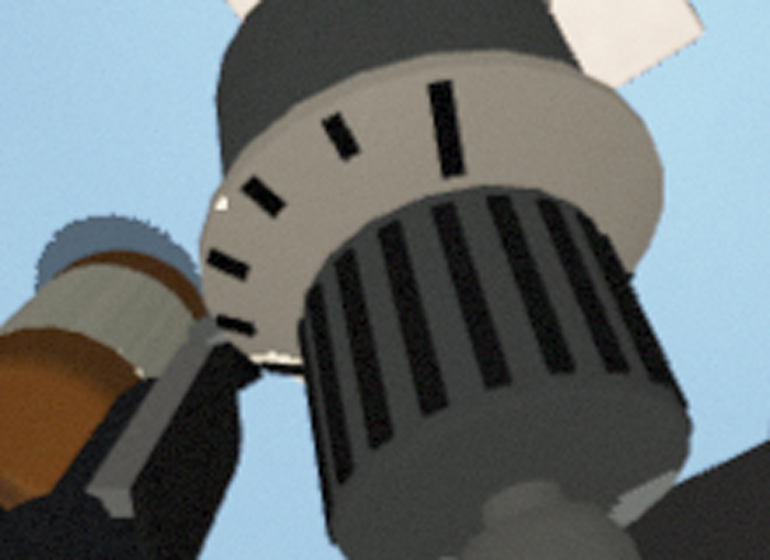

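10 now sits at (445,130) in the crop, where 8 was, so the value is 5. One more identical stroke should give 7. After releasing I'll return to yaw centre and rise for an unobstructed look.

Call:
carry_out([
  {"travel": [0,0,0],"twist": 0},
  {"travel": [0,0,0],"twist": 0},
  {"travel": [0,0,0],"twist": 0},
  {"travel": [0,0,0],"twist": 0},
  {"travel": [0,0,0],"twist": 0},
  {"travel": [0,0,0],"twist": 0},
  {"travel": [0,0,0],"twist": 5},
  {"travel": [0,0,0],"twist": 5},
  {"travel": [0,0,0],"twist": 5},
  {"travel": [0,0,0],"twist": 5},
  {"travel": [0,0,0],"twist": 5},
  {"travel": [0,0,0],"twist": 5},
  {"travel": [0,0,0],"twist": 5},
  {"travel": [0,0,0],"twist": 5},
  {"travel": [0,0,0],"twist": 5},
  {"travel": [0,0,0],"twist": 5},
  {"travel": [0,0,0],"twist": 5},
  {"travel": [0,0,0],"twist": 5},
  {"travel": [0,0,0],"twist": 4},
  {"travel": [0,0,0],"twist": 0},
], claw=40, newtons=40)

```text
clock: 11.4
ee_pos: [0.5666, -0.0416, 0.2338]
ee_rot: [0.002, -0.286, 0.958, 0.002]
force: [-2.2, -2.2, 11.8]
width: 0.623
```

Call:
carry_out([
  {"travel": [0,0,0],"twist": 0},
  {"travel": [0,0,0],"twist": 0},
  {"travel": [0,0,0],"twist": 0},
  {"travel": [0,0,0],"twist": 0},
  {"travel": [0,0,0],"twist": 0},
  {"travel": [0,0,0],"twist": -6.4},
  {"travel": [0,0,0],"twist": -6.4},
  {"travel": [0,0,0],"twist": -6.4},
  {"travel": [0,0,0],"twist": -6.4},
  {"travel": [0,0,0],"twist": -6.4},
  {"travel": [0,0,30],"twist": 0},
  {"travel": [0,0,30],"twist": 0},
  {"travel": [0,0,30],"twist": 0},
  {"travel": [-35,0,30],"twist": 0},
  {"travel": [-30,0,30],"twist": 0},
  {"travel": [0,0,0],"twist": 0},
  {"travel": [0,0,0],"twist": 0},
], claw=85)

```text
clock: 12.82
ee_pos: [0.5051, -0.0414, 0.38]
ee_rot: [0.003, -0.013, 1.0, -0.001]
force: [1.4, 0.3, -0.2]
width: 0.994
```

```bash
python3 look.py w5.png; python3 -c "
import cv2;i=cv2.imread('pics/w5.png')[165:275,190:310];cv2.imwrite('pics/w5c.png',cv2.resize(i,None,fx=5.4,fy=5.4,interpolation=cv2.INTER_CUBIC))"
```

```text
12.8167 [ 0.5051 -0.0414  0.38  ] [ 0.003 -0.013  1.    -0.001] [-0.22 -0.13  1.7  -0.    1.57 -1.82]
edge [[248.4 205.3]]
grip [[247.9 231.2]]
btn [[247.4 257.9]]
ptr [[203.1 205.3]]
```

View pics/w5c.png

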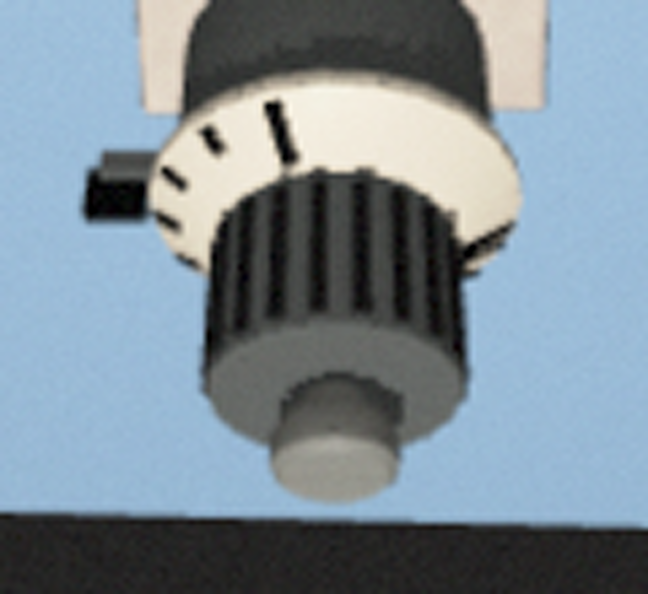

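```bash
python3 - <<'E'
from look import *
w=np.load('w.npz'); c={k:w[k] for k in w}; K=c['camera_matrix']
u,v=190+334/5.4,165+466/5.4
d=c['Rm']@np.array([(u-K[0,2])/K[0,0],-(v-K[1,2])/K[1,1],-1]); print(c['P']+d*(.2756-c['P'][2])/d[2], w['cl'][int(v)-1:int(v)+3,int(u)])
E
```

```text
[ 0.57871046 -0.04172738  0.2756    ] [[ 0.57431579 -0.04267759  0.28009065]
 [ 0.5770472  -0.04264214  0.27768003]
 [ 0.57827824 -0.04261396  0.27764546]
 [ 0.58035529 -0.04258123  0.2763108 ]]
```

Call:
carry_out([
  {"travel": [30,0,0],"twist": 0},
  {"travel": [30,0,0],"twist": 0},
  {"travel": [20,0,-20],"twist": 0},
  {"travel": [0,0,-20],"twist": 0},
  {"travel": [0,0,-20],"twist": 0},
  {"travel": [0,0,0],"twist": 0},
  {"travel": [0,0,0],"twist": 0},
  {"travel": [0,0,0],"twist": 0},
  {"travel": [0,0,0],"twist": 0},
], claw=0)

```text
clock: 13.62
ee_pos: [0.5854, -0.0415, 0.3182]
ee_rot: [0.001, -0.013, 1.0, -0.0]
force: [0.5, 0.0, 0.0]
width: 0.002
```

The sleeve reads 7: the tick at (168,222) beside the pointer fin has the long 10 three steps clockwise, and it sits relative to the pointer exactly as 1 did at the start. The button top measures (0.578, −0.042, 0.277). Now pressing along the head axis in small steps.

Call:
carry_out([
  {"travel": [8,0,-13],"twist": 0},
  {"travel": [0,0,-12],"twist": 0},
  {"travel": [0,0,0],"twist": 0},
  {"travel": [-1.5,0,-2.6],"twist": 0},
  {"travel": [-1.5,0,-2.6],"twist": 0},
  {"travel": [-1.5,0,-2.6],"twist": 0},
  {"travel": [-1.5,0,-2.6],"twist": 0},
  {"travel": [-1.5,0,-2.6],"twist": 0},
  {"travel": [0,0,0],"twist": 0},
  {"travel": [0,0,0],"twist": 0},
])

```text
clock: 14.45
ee_pos: [0.5852, -0.0414, 0.279]
ee_rot: [0.0, -0.013, 1.0, -0.0]
force: [-0.0, 0.0, 0.8]
width: 0.001
```

Call:
carry_out([
  {"travel": [-1.5,0,-2.6],"twist": 0},
  {"travel": [-1.5,0,-2.6],"twist": 0},
  {"travel": [-1.5,0,-2.6],"twist": 0},
  {"travel": [0,0,0],"twist": 0},
  {"travel": [0,0,0],"twist": 0},
])

```text
clock: 14.87
ee_pos: [0.582, -0.0416, 0.273]
ee_rot: [0.002, -0.013, 1.0, -0.0]
force: [1.6, -0.8, 6.5]
width: 0.0
```

Call:
carry_out([
  {"travel": [-1.5,0,-2.6],"twist": 0},
  {"travel": [-1.5,0,-2.6],"twist": 0},
  {"travel": [0,0,0],"twist": 0},
  {"travel": [0,0,0],"twist": 0},
])

```text
clock: 15.2
ee_pos: [0.5795, -0.0417, 0.2687]
ee_rot: [0.003, -0.013, 1.0, -0.001]
force: [0.5, 0.1, 7.8]
width: 0.001
```

Call:
carry_out([
  {"travel": [-1.5,0,-2.6],"twist": 0},
  {"travel": [-1,0,-1.7],"twist": 0},
  {"travel": [0,0,0],"twist": 0},
  {"travel": [0,0,0],"twist": 0},
])

```text
clock: 15.53
ee_pos: [0.579, -0.0417, 0.2677]
ee_rot: [0.006, -0.013, 1.0, -0.001]
force: [1.1, 1.3, 13.9]
width: 0.003
```

The force is climbing without motion, so it looks bottomed. I'll push a little more to confirm, then retract along the axis.

Call:
carry_out([
  {"travel": [-1.5,0,-2.6],"twist": 0},
  {"travel": [-1,0,-1.7],"twist": 0},
  {"travel": [0,0,0],"twist": 0},
  {"travel": [0,0,0],"twist": 0},
])

```text
clock: 15.87
ee_pos: [0.579, -0.0418, 0.2675]
ee_rot: [0.01, -0.013, 1.0, -0.001]
force: [1.1, 1.1, 23.3]
width: 0.002
```

Call:
carry_out([
  {"travel": [2.5,0,4.3],"twist": 0},
  {"travel": [2.5,0,4.3],"twist": 0},
  {"travel": [2.5,0,4.3],"twist": 0},
  {"travel": [2.5,0,4.3],"twist": 0},
  {"travel": [5,0,8.6],"twist": 0},
  {"travel": [5,0,8.6],"twist": 0},
  {"travel": [0,0,20],"twist": 0},
  {"travel": [-25,0,25],"twist": 0},
  {"travel": [-35,0,18],"twist": 0},
  {"travel": [-28,0,10],"twist": 0},
  {"travel": [0,0,0],"twist": 0},
  {"travel": [0,0,0],"twist": 0},
  {"travel": [0,0,0],"twist": 0},
])

```text
clock: 16.95
ee_pos: [0.5049, -0.0414, 0.364]
ee_rot: [-0.0, -0.013, 1.0, 0.0]
force: [0.6, 0.9, -0.3]
width: -0.0
```

```bash
python3 look.py w6.png; python3 - <<'E'
import cv2
from h import *
i=cv2.imread('pics/w6.png')[165:275,190:310];cv2.imwrite('pics/w6c.png',cv2.resize(i,None,fx=5.4,fy=5.4,interpolation=cv2.INTER_CUBIC))
t=snap('top'); save(t,'top1.png'); cl=cloud(t)
for nme,sl in (('bottle',(slice(175,220),slice(350,400))),('rack',(slice(190,235),slice(205,255)))):
    q=cl[sl].reshape(-1,3); q=q[(q[:,2]>0.04)&(q[:,2]<.3)]; print(nme,q.min(0).round(3),q.max(0).round(3))
w=np.load('w.npz'); 
for v in range(248,256,2): print(w['cl'][v,252].round(4))
E
```

```text
16.95 [ 0.5049 -0.0414  0.364 ] [-0.    -0.013  1.     0.   ] [-0.22 -0.12  1.72  0.    1.54 -1.82]
edge [[247.8 211.7]]
grip [[247.4 239.3]]
btn [[246.9 268.1]]
ptr [[200.4 211.7]]Traceback (most recent call last):
  File "<stdin>", line 6, in <module>
    return umr_minimum(a, axis, None, out, keepdims, initial, where)
ValueError: zero-size array to reduction operation minimum which has no identity
```

View pics/w6c.png

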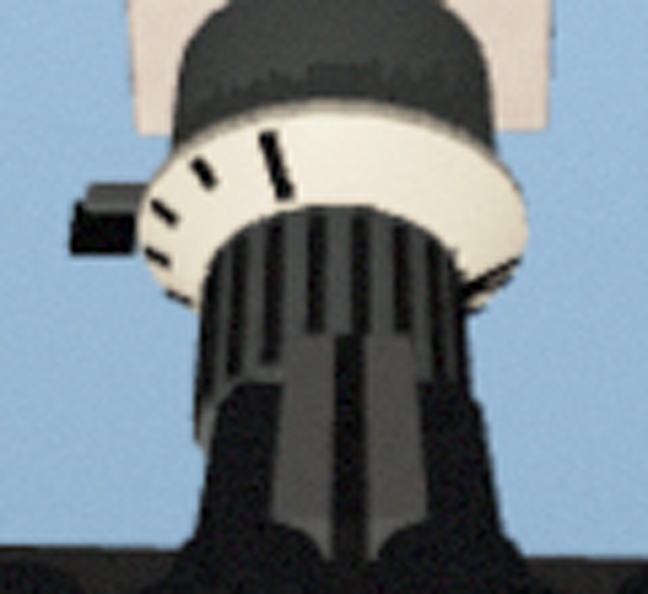

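The sleeve still shows 7 (10 at (275,165), 7 at (158,257) by the pointer). The shut fingers hide the button and the arm blocks the top view, so I'll move clear and check.

Call:
carry_out([
  {"travel": [0,10,30],"twist": 0},
  {"travel": [-15,35,15],"twist": 0},
  {"travel": [-20,36,0],"twist": 0},
  {"travel": [-20,36,0],"twist": 0},
  {"travel": [-20,36,0],"twist": 0},
  {"travel": [-20,36,0],"twist": 0},
  {"travel": [-20,36,0],"twist": 0},
  {"travel": [0,36,0],"twist": 0},
  {"travel": [0,36,0],"twist": 0},
  {"travel": [0,36,0],"twist": 0},
  {"travel": [0,30,0],"twist": 0},
  {"travel": [0,0,0],"twist": 0},
  {"travel": [0,0,0],"twist": 0},
])

```text
clock: 18.13
ee_pos: [0.3896, 0.3229, 0.4078]
ee_rot: [-0.002, -0.015, 1.0, -0.001]
force: [0.3, 0.8, -0.3]
width: -0.004
```

```bash
python3 - <<'E'
from h import *
t=snap('top'); save(t,'top2.png'); cl=cloud(t)
a=cv2.imread('pics/top0.png'); b=cv2.imread('pics/top2.png'); d=np.load('top0.npz')['cl']
for nme,sl in (('bottle',(slice(175,220),slice(350,400))),('rack',(slice(190,235),slice(205,255))),('beaker',(slice(232,262),slice(290,325)))):
    q=cl[sl].reshape(-1,3); q=q[(q[:,2]>0.04)&(q[:,2]<.3)]; print(nme,q.min(0).round(3) if len(q) else 0,q.max(0).round(3) if len(q) else 0,'diff',cv2.absdiff(a[sl],b[sl]).mean().round(2))
# button top
for v in range(180,192,2): print(v,cl[v,312].round(4),d[v,312].round(4))
cv2.imwrite('pics/top2c.png',cv2.resize(np.hstack([a[160:280,195:405],b[160:280,195:405]]),None,fx=1.9,fy=1.9,interpolation=cv2.INTER_CUBIC))
print(manip.get_state()['force'],manip.get_state()['ee_pos'])
E
```

```text
bottle [ 0.545 -0.28   0.041] [ 0.617 -0.208  0.155] diff 0.57
rack [0.502 0.104 0.043] [0.592 0.213 0.078] diff 0.34
beaker [ 0.426 -0.08   0.041] [ 0.485 -0.025  0.147] diff 0.42
180 [ 0.6467 -0.0795 -0.0014] [ 0.646  -0.0791  0.002 ]
182 [ 0.5896 -0.0453  0.2684] [ 0.5891 -0.0449  0.2714]
184 [ 0.5838 -0.0443  0.2749] [ 0.5843 -0.0446  0.2725]
186 [ 0.5785 -0.0436  0.2791] [ 0.5788 -0.0438  0.2772]
188 [ 0.574  -0.0435  0.2786] [ 0.5744 -0.0438  0.2763]
190 [ 0.5691 -0.0431  0.2807] [ 0.5689 -0.0429  0.2819]
[-0.46207975 -0.68121026 -1.05090855] [0.38977635 0.3218503  0.40816262]
```

View pics/top2c.png

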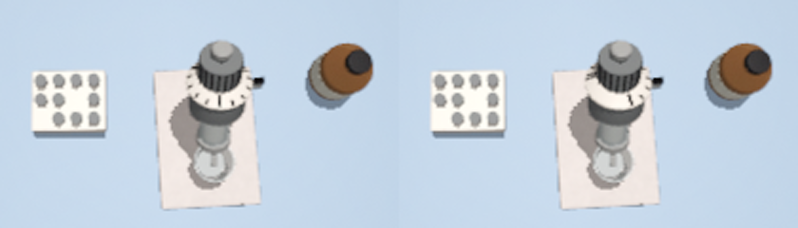

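The before (left) and after (right) top views show the rack, bottle and beaker unmoved, the button back up at its starting height, and the scale turned. The robot is clear, so I'm handing in.

```bash
python3 -c "
from workcell import manip
print(manip.sign_off())"
```

```text
the job is handed in; nothing more can be done
None
```

The sleeve is set to 7 and the plunger has had its full test stroke. The job was handed in at about 18 s of the 51 s allowed.

- **Sleeve:** It started at 1. The interface only moves and turns the tool upright, so I could not line the fingers up with the leaning head axis. I gripped the fluted part across its diameter and turned it in three ratchet strokes of two clicks each (1 → 3 → 5 → 7). After letting go, the wrist camera showed the 7 tick at the pointer.
- **Plunger:** I pressed along the head axis with shut fingers. Measured tip travel was about 12–13 mm, and at the end the force rose to 23 N with no further movement, so it was fully down. I then backed off along the axis.
- **Last checks:**
  - The sleeve still read 7 after the press.
  - The button's depth reading was back at its starting height, within about 3 mm.
  - The rack, bottle and beaker looked the same before and after in the top camera, and the measured extents of the rack and bottle agreed to 1–2 mm.
  - The arm was clear of everything.
- **Disagreements:** The first position from the base plate was about 9 mm off in x and 5 mm off in y compared with the wrist view of the button. I used the wrist measurement. One check script failed because the arm blocked the top camera, and I repeated it after moving clear.

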